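Dish up the carrots

TASK

Switch the hot plate off by turning its knob clockwise until it clicks over to the red dot. Then tip all four carrot chunks out of the steel pot into the teal bowl, and stand the empty pot upright, fully on the round cork mat. Leave the bowl and everything else on the counter where they are, without knocking them about.

Things in the scene. Friction and masses are not known exactly. Their poses are not given: they have to be found in the camera images.
- hotplate: white compact electric hot plate, fixed, 150 (x) x 230 (y) mm, top face 60 mm above the table. Origin at the centre of its underside on the table. A round dark plate (104 mm across, its top 66 mm above the table) is centred at y = +50 mm in its frame; the switch knob stands at y = -75 mm
- knob (a joint): the hot plate's black rotary switch, rad: 0.05 to 0.2 at the start (on), 1.4 at its stop (off), growing clockwise seen from above. A spring detent resists most between 0.3 and 0.85 and has its crest at 0.9; past the crest it snaps on towards 1.4. It needs about 0.15 N m
- knob_grip (a point): point on the knob's upright turning axis at the height to grip it, 97 mm above the table. The knob carries an upright bar grip 42 mm long, 14 mm thick and 32 mm tall (its underside 72 mm, its top 104 mm above the table). At joint value 0 the bar lies along the hot plate's x axis, white pointer mark to -x; at 1.4 the pointer looks at the red dot (roughly the hot plate's +y)
- pot: small open steel pot, 70 mm tall, outer diameter 54 mm at the base widening evenly to 71 mm at the rim, wall 3 mm, inner floor 4 mm up, about 0.2 kg. Origin at the centre of its underside, z up its axis. A black loop handle (8 mm thick) sticks out along its +y to 63 mm from the axis, between heights 13 and 59 mm. It starts on the dark plate with four carrot chunks in it
- pot_rim (a point): centre of the pot's mouth, 70 mm up its axis
- bowl: teal serving bowl, 180 mm across at the rim, 81 mm across at the foot, 62 mm tall, wall 5 mm, 0.6 kg, loose. Origin at the centre of its underside. Fixed equipment near the table edges, left: utensil crock 260 mm tall about x 0.66, y 0.65 m; sieve 50 mm tall about x 0.80, y 0.42. Napkin packets 28 mm tall lie beyond x 0.75
- bowl_in (a point): centre of the bowl's inner floor, 6 mm above its underside
- mat: round cork mat, fixed, 130 mm across, 6 mm thick. Origin at the centre of its underside on the table. Fixed equipment near the table edges, right: toaster 190 mm tall about x 0.84, y -0.57 m; kettle 210 mm tall about x 0.20, y -0.66; low boards
- carrot0_center (a point): centre of an orange carrot chunk (18 mm across, 20 mm long, 12 g), one of four in the pot at the start
- carrot1_center (a point): centre of an orange carrot chunk (18 mm across, 20 mm long, 12 g), one of four in the pot at the start
- carrot2_center (a point): centre of an orange carrot chunk (18 mm across, 20 mm long, 12 g), one of four in the pot at the start
- carrot3_center (a point): centre of an orange carrot chunk (18 mm across, 20 mm long, 12 g), one of four in the pot at the start
- mill: dark turned-wood pepper mill, 54 mm across, 145 mm tall. Stands or lies on the table, not part of the job. Origin at the centre of its underside
- oil: green glass oil bottle, 56 mm across, 190 mm tall. Stands or lies on the table, not part of the job. Origin at the centre of its underside
- spice: amber glass spice jar with red lid, 52 mm across, 90 mm tall. Stands or lies on the table, not part of the job. Origin at the centre of its underside
- tin: steel tin with brown label, 60 mm across, 100 mm tall. Stands or lies on the table, not part of the job. Origin at the centre of its underside
Not all that is in view belongs to the job. Leave any purple look-alike of the pot alone.

How it is judged:
On the way, in this order (a step that is already met when the one before it is completed fails the run):
1. the knob is turned past its detent to off (value of joint knob above 1.2 rad), for 0.2 s.
2. the pot is tipped over with its mouth above the bowl (angle between pot's own z axis and vertical above 1.2 rad and horizontal distance between pot_rim and bowl_in below 0.11 m and height (world z) of pot_rim above 0.05 m), for 0.1 s.
At the end, for the whole second after the job is handed in: The knob is at off (above 1.2 rad); all four chunks lie still in the bowl (centre within 82 mm of the bowl's middle, below its rim), the bowl upright; the pot stands still and upright (within 0.1 rad) on the cork mat, its centre within 40 mm of the mat's centre (value of joint knob above 1.2 rad and horizontal distance between each of carrot0_center, carrot1_center, carrot2_center, carrot3_center and bowl_in below 0.082 m and z of carrot0_center in the frame of bowl_in between 0 and 0.055 m and linear speed of each of carrot0, carrot1, carrot2, carrot3 below 0.05 m/s and z of carrot1_center in the frame of bowl_in between 0 and 0.055 m and z of carrot2_center in the frame of bowl_in between 0 and 0.055 m and z of carrot3_center in the frame of bowl_in between 0 and 0.055 m and angle between bowl's own z axis and vertical below 0.15 rad and angle between pot's own z axis and vertical below 0.1 rad and horizontal distance between pot and mat below 0.04 m and z of pot in the frame of mat between 0.003 and 0.01 m and linear speed of pot below 0.03 m/s); the robot touches nothing.
It fails at once if the bowl is pushed more than 40 mm (distance of bowl from where it was at the start of the episode above 0.04 m).
It fails at once if the pepper mill, oil bottle, spice jar or tin is moved more than 30 mm or knocked over (distance of any of mill, oil, spice, tin from where it was at the start of the episode above 0.03 m or angle between any of mill, oil, spice, tin's own z axis and vertical above 0.5 rad).
It also fails if it takes over 72 s, if anything falls off the work surface, if the arm or the gripper's body presses on something with over 40 N, if the wrist force passes 120 N, or if a joint passes its speed limit or range.

ROBOT

A 6-joint arm with a two-finger parallel gripper is mounted at the origin on the work surface. World frame = base frame: x ahead of the robot, y to its left, z up, the work surface at z = 0. Lengths are in m, angles in rad, forces in N, time in s.
With the tool pointing down it reaches from about 0.275 to 1 m from the base axis. Payload 8.4 kg.
Tool frame: the origin (TCP) lies at the very end of the fingers, on their centre line; the grasp point (between the pads) lies 19 mm behind it; z points along the fingers, y is the line along which they close (so a half turn about z gives the same grasp; the last joint's range is limited). The gripper opens to 85 mm and grips with 20 to 120 N. Pads are 22 mm wide; open, the fingers measure 114 mm over their backs; the gripper's body (76 mm by 85 mm) begins 54 mm behind the grasp point. The pads swing forward as they close: fully open they stand 13 mm farther back than shut.
Start: joints at [-1.16, 0.353, 1.633, -0, 1.155, -0.002], TCP at [0.251, -0.573, 0.231] pointing down, gripper open.
Joint ranges: [-2.63, 2.63], [-0.92, 2.1], [0.06, 2.66], [-1.3, 4.44], [0, 2.69], [-3.02, 3.02]. Speed limits (rad/s): [2.22, 2.22, 2.79, 3.14, 3.14, 3.14].

INTERFACE

Orientations are given as a rotation vector (axis times angle).
In Python, from plant import readout, imaging, arm gives the robot as it stands.
- The arm moves only by the tool carry_out, never from a script. Its argument "rows" is a list that holds one entry, the list of rows, each a list of 7 numbers: the shift along the tool's x, y, z in units of 40 mm (1.0 is 40 mm), then the turn, a rotation vector about the tool's x, y, z in units of 0.1 rad (1.0 is 0.1 rad), then the opening, from -1 (shut) to 1 (fully open). In form: [[[x, y, z, ax, ay, az, fingers], ...]]. A call has 1 to 20 rows; each row shifts and turns the commanded pose from where the row before left it, along the tool's axes as they then stand; what a row does not reach is not made up. A row lasts 1/12 s, in which the tool goes at most 41.7 mm and 7.16 degrees, less where a joint would pass 70% of its speed; a pose out of reach is approached as far as the arm can. A call with a number of a shift or a turn outside -1 to 1 is refused whole. A call with a gripper value outside its range is refused whole. The fingers move at their own pace and stop on an object; "newtons" is the grip in N (left out, the last holds). Time passes only in rows, so rows that do not move let the fingers close. It gives the time, the measured TCP pose, the force, the opening and the grip force at its end, in the units of the state.
- readout.observe(): the state, without advancing time (a new reading comes with each control period).
- imaging.snapshot(name): name is "scene" or "top"; returns a dict with "img" (400x640x3 uint8, red, green, blue), "fx", "fy", "cx", "cy" (pixels), "view" (4x4, takes a point from world to camera coordinates). Camera axes: x right, y down, z forward; pixel columns grow to the right and rows downward; lengths in m; the calibration is good to about 2 mm. A picture is of the moment at which its call begins. There is no depth.
- arm.close_job(): hands the job in; it is judged then, once.
The state is a dict: "time": time; "joint_positions": joint angles; "joint_velocities": joint speeds; "joint_efforts": joint torques, N m; "tcp_pos": TCP position; "eef_rot": TCP orientation; "contact_force": force on the tool from outside, world axes, zero at the start; "wrist_torque": the same for the moment, N m; "finger_gap": finger opening in m; "grasp_force": force on a finger pad.
Only numpy, scipy, OpenCV 4.12 (cv2) and the standard library are available. Lean on these libraries where they do the work, as an engineer would, in place of code of your own. Each camera call takes 0.05 s, during which the arm holds its last target. There are 200 camera calls.

## Working session

There is one attempt and no reset: what is moved stays moved. The work goes in short steps, Python scripts to look and compute and a tool call to move; the robot and the scene stay as the last step left them, time stands still between calls to the robot, and variables do not carry over. Pictures are saved under pics/ and viewed, at most 10 in all, crops included, and the job is handed in when it is done.

Besides the shell and the picture viewer there is one more tool, called after "Emit:" as a command line: name --argument value ..., lists and objects as JSON in quotes. carry_out: Moves the arm, as the interface text tells. Shifts and turns lie within -1 to 1; 1 stands for 40 mm of shift or 0.1 rad of turn. Its arguments: {"type":"object","properties":{"rows":{"type":"array","items":{"type":"array","items":{"type":"array","items":{"type":"number","minimum":-1,"maximum":1}}}},"newtons":{"type":"number"}},"required":["rows"]}

```bash
mkdir -p pics; ls
python3 - <<'E'
from plant import readout, imaging, arm
import cv2, numpy as np, pickle
print(readout.observe())
for n in ("scene","top"):
    s=imaging.snapshot(n); cv2.imwrite(f"pics/{n}0.png", s["img"][:,:,::-1]); pickle.dump(s,open(f"{n}0.pkl","wb"))
    print(n,s["fx"],s["fy"],s["cx"],s["cy"]); print(np.round(s["view"],4).tolist())
E
```

```text
pics
{'time': 0.0, 'joint_positions': array([-1.16038588e+00,  3.53624513e-01,  1.63413017e+00,  1.04736493e-05,
        1.15520583e+00, -2.42774910e-03]), 'joint_velocities': array([-0.00293011, -0.00124661, -0.00094312, -0.00035359,  0.00158806,
        0.00076693]), 'joint_efforts': array([ 1.26972409e-03, -6.05249476e+01, -3.42062151e+01,  1.07254036e-04,
        9.26909270e-03,  4.35313439e-05]), 'tcp_pos': array([ 0.25055456, -0.57206184,  0.23057814]), 'eef_rot': array([-3.07358853e+00, -6.43607876e-01,  4.20353385e-04]), 'contact_force': array([-0.42468322,  0.1449841 ,  0.12958883]), 'wrist_torque': array([-0.02443287, -0.00706351,  0.01192355]), 'grasp_force': 0.0, 'finger_gap': 0.08533288293302144}
scene 484.0137601388168 484.0137601388168 317.92451158861314 196.78869302467194
[[0.5548, 0.832, 0.0052, -0.2765], [0.6106, -0.403, -0.6817, -0.2147], [-0.565, 0.3814, -0.7316, 1.5264], [0.0, 0.0, 0.0, 1.0]]
top 424.6962016710354 424.6962016710354 319.3940957286672 204.21755936452857
[[-0.021, -0.9992, 0.0343, -0.0066], [-0.9981, 0.0189, -0.058, 0.4727], [0.0573, -0.0355, -0.9977, 0.9811], [0.0, 0.0, 0.0, 1.0]]
```

View pics/scene0.png

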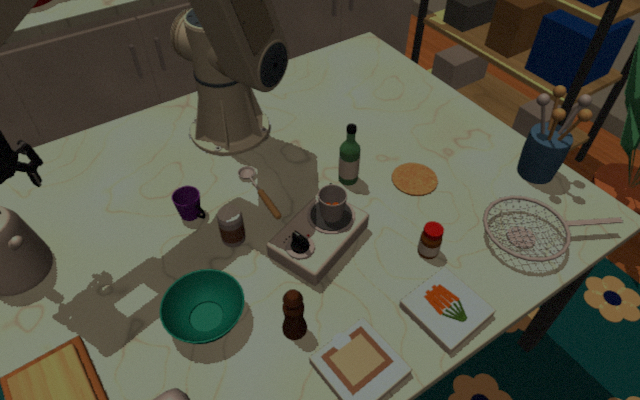

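View pics/top0.png

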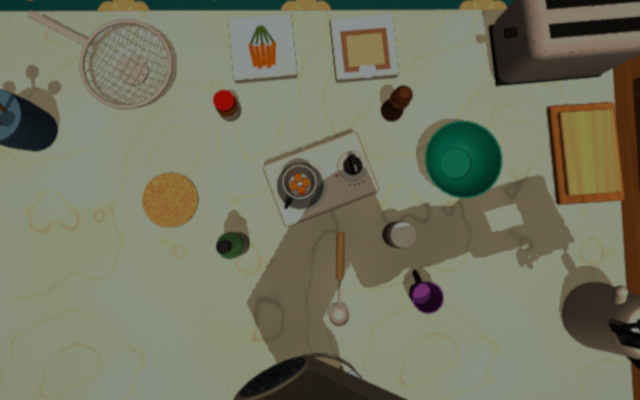

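The scene view shows the hot plate at about (318,235), the pot at (332,207), the knob at (299,241), the bowl at (203,308) and the mat at (415,179). In the top view the pot is at (298,184), the knob at (352,163), the bowl at (464,159) and the mat at (170,200). Next I'll enlarge the hot plate in both views.

```bash
cat > h.py <<'E'
import numpy as np, cv2, pickle
from scipy.spatial.transform import Rotation as R
def w(s,u,v,z):
    V=s["view"]; d=V[:3,:3].T@np.array([(u-s["cx"])/s["fx"],(v-s["cy"])/s["fy"],1]); c=-V[:3,:3].T@V[:3,3]
    return c+d*(z-c[2])/d[2]
def p(s,P):
    q=s["view"][:3,:3]@np.asarray(P)+s["view"][:3,3]; return np.array([s["fx"]*q[0]/q[2]+s["cx"], s["fy"]*q[1]/q[2]+s["cy"]])
E
python3 - <<'E'
from h import *
t=pickle.load(open("top0.pkl","rb")); s=pickle.load(open("scene0.pkl","rb"))
a=cv2.resize(t["img"][120:235,250:390,::-1],None,fx=5,fy=5,interpolation=cv2.INTER_CUBIC)
a=np.clip(a*1.6,0,255).astype(np.uint8)
cv2.imwrite("pics/c1.png",a)
b=cv2.resize(s["img"][170:290,250:390,::-1],None,fx=5,fy=5,interpolation=cv2.INTER_CUBIC)
cv2.imwrite("pics/c2.png",np.clip(b*1.6,0,255).astype(np.uint8))
def cen(img,m):
    n,l,st,c=cv2.connectedComponentsWithStats(m.astype(np.uint8)); i=1+st[1:,4].argmax(); return c[i],st[i]
hsv=cv2.cvtColor(t["img"],cv2.COLOR_RGB2HSV)
m=(hsv[...,0]>75)&(hsv[...,0]<92)&(hsv[...,1]>140); m[:40]=0
c,st=cen(t,m); print("bowl",c,st)
m=(hsv[...,0]>8)&(hsv[...,0]<25)&(hsv[...,1]>95); m[:,:130]=0; m[:,210:]=0
c2,st2=cen(t,m); print("mat",c2,st2, w(t,*c2,.006), w(t,st2[0],c2[1],.006),w(t,st2[0]+st2[2],c2[1],.006))
u,v=st[0]+st[2]/2-.5,st[1]+st[3]/2-.5
print("bowl rim", w(t,u,v,.062), w(t,*c,.062))
for n,(u,v) in dict(pot=(300,182),knob=(352,163),mill=(391,112),oil=(226,246),spice=(228,108),tin=(400,236),hp0=(264,166),hp1=(356,131),hp2=(379,188),hp3=(288,224)).items(): print(n,w(t,u,v,.06 if n[0]=='h' else .0)[:2].round(3), w(t,u,v,.1)[:2].round(3))
E
```

```text
bowl [463.03968078 159.05231656] [ 425  121   76   77 4511]
mat [169.72674419 199.58845515] [ 142  172   56   56 2408] [0.49042238 0.33298514 0.006     ] [0.49160989 0.39681799 0.006     ] [0.48920602 0.26760168 0.006     ]
bowl rim [ 0.56634686 -0.34135299  0.062     ] [ 0.5662083  -0.34258791  0.062     ]
pot [0.527 0.029] [0.516 0.028]
knob [ 0.571 -0.097] [ 0.555 -0.085]
mill [ 0.694 -0.195] [ 0.666 -0.173]
oil [0.379 0.205] [0.383 0.186]
spice [0.708 0.197] [0.679 0.179]
tin [ 0.394 -0.207] [ 0.396 -0.184]
hp0 [0.558 0.108] [0.552 0.104]
hp1 [ 0.634 -0.101] [ 0.625 -0.096]
hp2 [ 0.504 -0.149] [ 0.5   -0.142]
hp3 [0.427 0.056] [0.427 0.055]
```

View pics/c1.png

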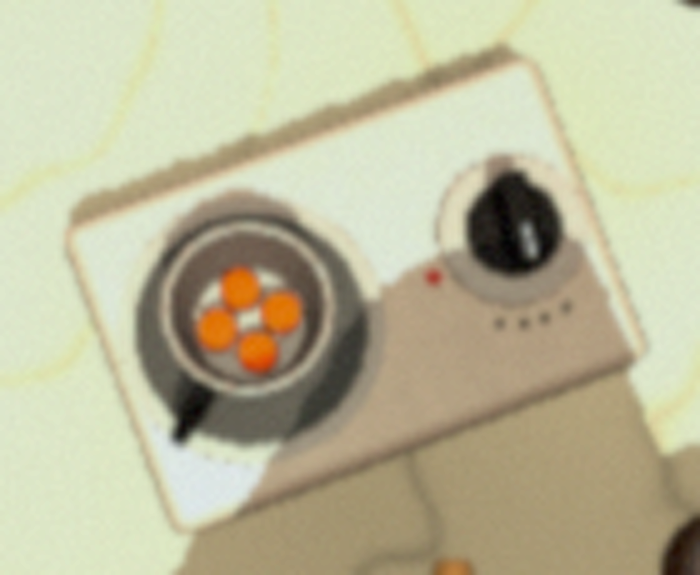

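View pics/c2.png

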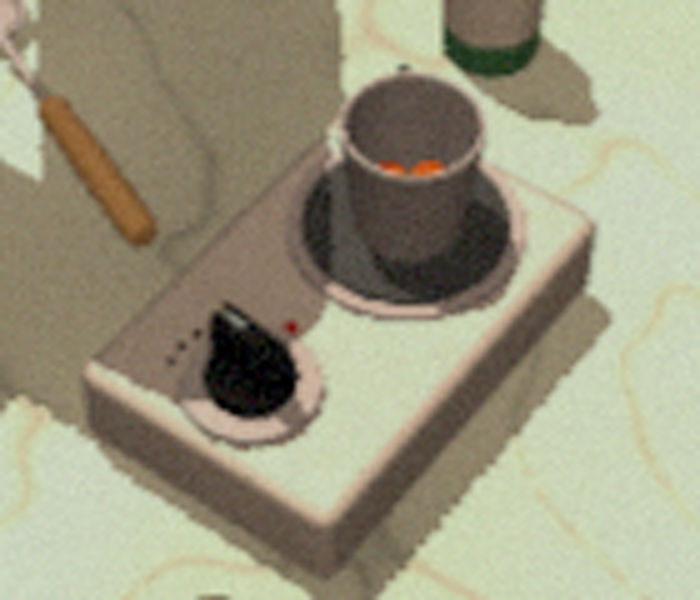

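The top crop shows the hot plate corners at crop pixels (70,225), (530,55), (645,355) and (180,530). The pot rim centre is near (246,308) with the handle end at (178,437), and the knob bar runs about (510,175)–(530,270). The scene crop puts the pot rim centre near (412,125).

Run:
```python
from h import *
from scipy.optimize import least_squares
t=pickle.load(open("top0.pkl","rb")); s=pickle.load(open("scene0.pkl","rb"))
T=lambda x,y:(250+x/5-.4,120+y/5-.4); S=lambda x,y:(250+x/5-.4,170+y/5-.4)
# hot plate: near corners at z=.06 in both views (x,y hp frame)
obs=[(t,T(70,228),(.075,.115)),(t,T(530,58),(.075,-.115)),(t,T(645,355),(-.075,-.115)),(t,T(182,530),(-.075,.115)),
(s,S(590,228),(.075,.115)),(s,S(325,522),(.075,-.115)),(s,S(88,368),(-.075,-.115))]
def hp(q,x,y,z): c,k=np.cos(q[2]),np.sin(q[2]); return [q[0]+c*x-k*y,q[1]+k*x+c*y,z]
f=lambda q:np.concatenate([p(c,hp(q,*xy,.06))-uv for c,uv,xy in obs])
r=least_squares(f,[.53,-.02,.35],loss='soft_l1'); q=r.x; print("hp",q,f(q).round(1))
k=np.array(hp(q,0,-.075,.097)); print("knob",k,"plate",hp(q,0,.05,.066))
print("dot dir check: red dot", w(t,*T(433,277),.06))
a,b=w(t,*T(512,175),.104),w(t,*T(529,270),.104); print("bar top view ends",a,b,(a+b)/2,"yaw",np.arctan2(*(a-b)[1::-1]))
a,b=p(t,k+[0,0,.007]),p(s,k+[0,0,.007]); print("knob top crop px",(a-[250,120])*5,(b-[250,170])*5)
for qq in (.05,.2): 
  e=k+[-.021*np.cos(q[2]-qq),-.021*np.sin(q[2]-qq),.007]; e2=2*k-e+[0,0,.014]
  print(qq,[((p(t,x)-[250,120])*5).round() for x in(e,e2)],[((p(s,x)-[250,170])*5).round() for x in(e,e2)])
ob=[(t,T(246,308)),(s,S(412,125))]
g=lambda P:np.concatenate([p(c,P)-uv for c,uv in ob]); P=least_squares(g,[.52,.03,.136]).x; print("pot rim tri",P, "top only",w(t,*T(246,308),.136),"scene",w(s,*S(412,125),.136))
e=w(t,*T(178,437),.12); d=e-w(t,*T(246,308),.136); print("handle",d,np.degrees(np.arctan2(d[1],d[0])))
# bowl rim in scene
h=cv2.cvtColor(s["img"],cv2.COLOR_RGB2HSV); m=((h[...,0]>75)&(h[...,0]<92)&(h[...,1]>120)); m[:,300:]=0;m[:230]=0
ys,xs=np.where(m); print("bowl scene bbox",xs.min(),xs.max(),ys.min(),ys.max())
th=np.linspace(0,6.28,100)
for B in ([.5665,-.342],): 
  for c in (t,s):
    z=np.array([p(c,[B[0]+.09*np.cos(a),B[1]+.09*np.sin(a),.062]) for a in th]); print(z.min(0),z.max(0))
print("mat in scene px",p(s,[.4904,.333,.006]))
```

```text
hp [ 0.52864    -0.01953001  0.34661038] [-2.5 -0.2  1.  -2.   2.2  0.3 -1.   2.1  2.1 -2.2  0.1  1.2 -3.4  0.1]
knob [ 0.55411838 -0.09006973  0.097     ] plate [np.float64(0.5116544168453045), np.float64(0.027496475286921156), 0.066]
dot dir check: red dot [ 0.53485886 -0.05351903  0.06      ]
bar top view ends [ 0.57284605 -0.08519686  0.104     ] [ 0.53164369 -0.09146744  0.104     ] [ 0.55224487 -0.08833215  0.104     ] yaw 0.1510310129949702
knob top crop px [522.40819834 216.05192834] [244.26938917 329.45223732]
0.05 [array([538., 262.]), array([507., 170.])] [array([210., 307.]), array([279., 353.])]
0.2 [array([531., 264.]), array([514., 168.])] [array([215., 303.]), array([275., 357.])]
pot rim tri [0.51365522 0.02950093 0.13542319] top only [0.51372737 0.02970962 0.136     ] scene [0.51392929 0.02887806 0.136     ]
handle [-0.05176793  0.02950242 -0.016     ] 150.32128978025688
bowl scene bbox 0 294 237 399
[423.47588219 119.79497417] [501.82750444 198.48489388]
[158.85056189 268.14792446] [244.71603496 342.93983375]
mat in scene px [414.11415943 177.91849519]
```

```bash
cat >> h.py <<'E'
from scipy.linalg import fractional_matrix_power as fmp
def down(yaw):  # tool z down, tool x at yaw
    return R.from_euler('z',yaw)*R.from_rotvec([np.pi,0,0])
def plan(pos,rot,n,start=None):
    from plant import readout
    o=readout.observe()
    def M(p_,r_): m=np.eye(4); m[:3,:3]=r_.as_matrix(); m[:3,3]=p_; return m
    A=M(o["tcp_pos"],R.from_rotvec(o["eef_rot"])) if start is None else M(*start)
    x=np.real(fmp(np.linalg.inv(A)@M(pos,rot),1/n))
    print(n,"rows of",np.r_[x[:3,3]/.04,R.from_matrix(x[:3,:3]).as_rotvec()/.1].round(3).tolist())
E
python3 -c "
from h import *
plan([.553,-.089,.15],down(.17),18)
plan([.553,-.089,.15],down(.17),1)"
```

```text
18 rows of [0.6, -0.519, 0.112, -0.001, 0.0, 0.135]
1 rows of [11.771, -8.028, 2.026, -0.012, 0.001, 2.428]
```

Emit:
carry_out --rows '[[[0.6,-0.519,0.112,0,0,0.135,1],[0.6,-0.519,0.112,0,0,0.135,1],[0.6,-0.519,0.112,0,0,0.135,1],[0.6,-0.519,0.112,0,0,0.135,1],[0.6,-0.519,0.112,0,0,0.135,1],[0.6,-0.519,0.112,0,0,0.135,1],[0.6,-0.519,0.112,0,0,0.135,1],[0.6,-0.519,0.112,0,0,0.135,1],[0.6,-0.519,0.112,0,0,0.135,1],[0.6,-0.519,0.112,0,0,0.135,1],[0.6,-0.519,0.112,0,0,0.135,1],[0.6,-0.519,0.112,0,0,0.135,1],[0.6,-0.519,0.112,0,0,0.135,1],[0.6,-0.519,0.112,0,0,0.135,1],[0.6,-0.519,0.112,0,0,0.135,1],[0.6,-0.519,0.112,0,0,0.135,1],[0.6,-0.519,0.112,0,0,0.135,1],[0.6,-0.519,0.112,0,0,0.135,1],[0,0,0,0,0,0,1],[0,0,0,0,0,0,1]]]'

```text
time: 1.77
tcp_pos: [0.5535, -0.0883, 0.15]
eef_rot: [-3.13, -0.271, 0.002]
contact_force: [-1.0, 0.5, 0.5]
finger_gap: 0.0859
grasp_force: 0.0
```

```bash
python3 -c "
from h import *
from plant import readout
o=readout.observe(); print(o['tcp_pos'],R.from_rotvec(o['eef_rot']).as_matrix().round(3).tolist(),o['joint_positions'].round(3))
plan([.553,-.089,.08],down(.17),3)"
```

```text
[ 0.55346521 -0.08830817  0.14995261] [[0.985, 0.172, -0.001], [0.172, -0.985, 0.0], [-0.001, -0.0, -1.0]] [-0.161  0.347  1.846 -0.     0.95   1.237]
3 rows of [-0.004, 0.005, 0.583, -0.001, 0.004, 0.008]
```

Emit:
carry_out --rows '[[[0,0,0.44,0,0,0,1],[0,0,0.44,0,0,0,1],[0,0,0.44,0,0,0,1],[0,0,0.43,0,0,0,1],[0,0,0,0,0,0,1],[0,0,0,0,0,0,-1],[0,0,0,0,0,0,-1],[0,0,0,0,0,0,-1],[0,0,0,0,0,0,-1],[0,0,0,0,0,0,-1],[0,0,0,0,0,0,-1],[0,0,0,0,0,0,-1],[0,0,0,0,0,0,-1],[0,0,0,0,0,0,-1],[0,0,0,0,0,0,-1]]]' --newtons 50

```text
time: 3.02
tcp_pos: [0.5538, -0.0886, 0.0816]
eef_rot: [-3.129, -0.266, -0.002]
contact_force: [-0.8, 6.9, 7.9]
finger_gap: 0.0133
grasp_force: 50.1
```

Emit:
carry_out --rows '[[[0,0,-0.04,0,0,0.8,-1],[0,0,0,0,0,0.8,-1],[0,0,0,0,0,0.8,-1],[0,0,0,0,0,0.8,-1],[0,0,0,0,0,0.8,-1],[0,0,0,0,0,0.8,-1],[0,0,0,0,0,0.8,-1],[0,0,0,0,0,0.8,-1],[0,0,0,0,0,0.8,-1],[0,0,0,0,0,0.8,-1],[0,0,0,0,0,0.8,-1],[0,0,0,0,0,0.8,-1],[0,0,0,0,0,0.8,-1],[0,0,0,0,0,0.8,-1],[0,0,0,0,0,0.8,-1],[0,0,0,0,0,0,-1],[0,0,0,0,0,0,-1],[0,0,0,0,0,0,-1]]]' --newtons 60

```text
time: 4.52
tcp_pos: [0.5542, -0.0873, 0.0818]
eef_rot: [-2.73, 1.547, 0.0]
contact_force: [8.3, 13.8, -10.0]
finger_gap: 0.0125
grasp_force: 61.1
```

```bash
python3 -c "
from h import *
from plant import readout
o=readout.observe(); m=R.from_rotvec(o['eef_rot']).as_matrix(); print('x yaw',np.arctan2(m[1,0],m[0,0]),'knob~',.3466-np.arctan2(m[1,0],m[0,0]),o['joint_positions'].round(3),o['wrist_torque'],o['contact_force'])"
```

```text
x yaw -1.0313443519011856 knob~ 1.3779443519011856 [-0.161  0.442  1.89   0.005  0.809  2.438] [ 2.28167806 -0.93612668 -0.07423723] [  8.34018146  13.76403083 -10.03518692]
```

Emit:
carry_out --rows '[[[0,0,0,0,0,0,1],[0,0,0,0,0,0,1],[0,0,0,0,0,0,1],[0,0,0,0,0,0,1],[0,0,0,0,0,0,1],[0,0,0,0,0,0,1],[0,0,0,0,0,0,1],[0,0,-0.5,0,0,0,1],[0,0,-0.8,0,0,0,1],[0,0,-0.8,0,0,0,1],[0,0,-0.8,0,0,0,1],[0,0,-0.3,0,0,0,1],[0,0,0,0,0,0,1]]]'

```text
time: 5.6
tcp_pos: [0.5552, -0.0901, 0.2138]
eef_rot: [-2.732, 1.547, -0.009]
contact_force: [-0.1, 0.5, 0.1]
finger_gap: 0.0854
grasp_force: 0.0
```

Run:
```python
from h import *
from plant import readout, imaging
o=readout.observe(); print(o['tcp_pos'],o['finger_gap'],o['joint_positions'].round(3))
plan([.5137,.0293,.21],down(-.7),6)
s=imaging.snapshot("scene")
b=cv2.resize(s["img"][150:290,230:390,::-1],None,fx=4,fy=4,interpolation=cv2.INTER_CUBIC)
cv2.imwrite("pics/c3.png",np.clip(b*1.6,0,255).astype(np.uint8))
```

```text
[ 0.55518    -0.09005097  0.21378839] 0.08544721371831521 [-0.163  0.271  1.791 -0.     1.073  2.438]
6 rows of [-0.498, -0.178, 0.015, -0.007, -0.008, -0.55]
```

View pics/c3.png

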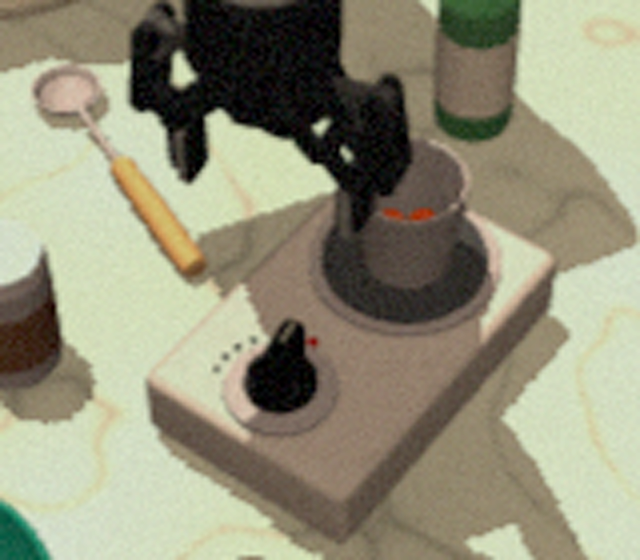

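The picture shows the knob bar turned, its tip at crop (290,325) beside the red dot at (312,342). The pot and its carrots haven't moved. I'll check the tip against a projection while moving over to the pot.

Run:
```python
from h import *
s=pickle.load(open("scene0.pkl","rb"))
k=np.array([.554,-.089,.104])
for q in (.9,1.0,1.2,1.4):
    a=.3466-q; print(q,[((p(s,k+i*.021*np.array([np.cos(a),np.sin(a),0]))-[230,150])*4).round() for i in(-1,1)])
```

```text
0.9 [array([277., 314.]), array([277., 372.])]
1.0 [array([280., 314.]), array([273., 372.])]
1.2 [array([287., 315.]), array([266., 371.])]
1.4 [array([294., 317.]), array([259., 369.])]
```

Emit:
carry_out --rows '[[[-0.498,-0.178,0.015,0,0,-0.55,1],[-0.498,-0.178,0.015,0,0,-0.55,1],[-0.498,-0.178,0.015,0,0,-0.55,1],[-0.498,-0.178,0.015,0,0,-0.55,1],[-0.498,-0.178,0.015,0,0,-0.55,1],[-0.498,-0.178,0.015,0,0,-0.55,1],[0,0,0,0,0,0,1],[0,0,0,0,0,0,1]]]'

```text
time: 6.32
tcp_pos: [0.5105, 0.0302, 0.205]
eef_rot: [2.95, -1.076, -0.004]
contact_force: [0.5, 0.5, 0.0]
finger_gap: 0.0855
grasp_force: 0.0
```

Run:
```python
from h import *
plan([.5137,.0293,.094],down(-.7),6)
```

```text
6 rows of [0.013, -0.006, 0.463, 0.003, 0.003, 0.001]
```

Emit:
carry_out --rows '[[[0.078,-0.036,0.2,0,0,0,1],[0,0,0.5,0,0,0,1],[0,0,0.5,0,0,0,1],[0,0,0.5,0,0,0,1],[0,0,0.5,0,0,0,1],[0,0,0.3,0,0,0,1],[0,0,0.28,0,0,0,1],[0,0,0,0,0,0,1],[0,0,0,0,0,0,0],[0,0,0,0,0,0,-1],[0,0,0,0,0,0,-1],[0,0,0,0,0,0,-1],[0,0,0,0,0,0,-1],[0,0,0,0,0,0,-1],[0,0,0,0,0,0,-1]]]' --newtons 80

```text
time: 7.57
tcp_pos: [0.5156, 0.0287, 0.0962]
eef_rot: [-2.951, 1.077, -0.002]
contact_force: [-0.5, -1.5, 6.3]
finger_gap: 0.0679
grasp_force: 90.1
```

Emit:
carry_out --rows '[[[0,0,-0.2,0,0,0,-1],[0,0,-0.4,0,0,0,-1],[0,0,-0.6,0,0,0,-1],[0,0,-0.6,0,0,0,-1],[0,0,-0.6,0,0,0,-1],[0,0,-0.6,0,0,0,-1],[0,0,-0.3,0,0,0,-1],[0,0,0,0,0,0,-1]]]' --newtons 100

```text
time: 8.23
tcp_pos: [0.5166, 0.0291, 0.2307]
eef_rot: [-2.949, 1.077, -0.007]
contact_force: [1.6, 1.4, -1.8]
finger_gap: 0.0675
grasp_force: 112.5
```

Run:
```python
from h import *
from plant import readout
o=readout.observe(); print(o['tcp_pos'],o['finger_gap'],o['joint_positions'].round(3))
plan(o['tcp_pos'],R.from_rotvec([.2,0,0])*down(-.7),2)
```

```text
[0.51657137 0.02905775 0.23066619] 0.06754141448418997 [0.053 0.183 1.865 0.    1.088 2.324]
2 rows of [0.0, 0.0, 0.0, 0.746, -0.663, 0.002]
```

Emit:
carry_out --rows '[[[0,0,0,0.75,-0.66,0,-1],[0,0,0,0.75,-0.66,0,-1],[0,0,0,0,0,0,-1]]]'

```text
time: 8.48
tcp_pos: [0.5144, 0.0277, 0.2263]
eef_rot: [-2.769, 1.014, 0.111]
contact_force: [-0.6, -0.7, -2.2]
finger_gap: 0.0677
grasp_force: 112.8
```

Run:
```python
from h import *
from plant import readout
o=readout.observe(); print(o['tcp_pos'],R.from_rotvec(o['eef_rot']).as_matrix()[:,2],o['joint_positions'].round(3))
```

```text
[0.51443463 0.02766281 0.22633483] [-0.00503637  0.20300865 -0.97916399] [-0.084  0.199  1.873  0.228  1.102  2.082]
```

```bash
cat > ik.py <<'E'
from h import *
from scipy.optimize import least_squares
D=[([-1.1604,.3536,1.6341,0,1.1552,-.0024],[.25055,-.57206,.23058]),([-.161,.347,1.846,0,.95,1.237],[.55347,-.08831,.14995]),([-.161,.442,1.89,.005,.809,2.438],[.5542,-.0873,.0818]),
([-.163,.271,1.791,0,1.073,2.438],[.55518,-.09005,.21379]),([.053,.183,1.865,0,1.088,2.324],[.51657,.02906,.23067]),([-.084,.199,1.873,.228,1.102,2.082],[.51443,.02766,.22633])]
def fk(q,g):
    A=R.from_euler('z',q[0]); B=A*R.from_euler('y',q[1]); C=B*R.from_euler('y',q[2]); E=C*R.from_euler('z',q[3])*R.from_euler('y',q[4])*R.from_euler('z',q[5])
    L1,L2,h,a,L,e=g
    pos=np.array([0,0,h])+A.apply([a,0,0])+B.apply([0,0,L1])+C.apply([e,0,L2])+E.apply([0,0,L])
    return pos,E*R.from_euler('z',np.pi/2) # constant set below
def fit():
    f=lambda g:np.concatenate([fk(q,g)[0]-x for q,x in D]+[.02*(g-[.45,.4,.3,0,.34,0])*.1])
    return least_squares(f,[.45,.4,.3,0,.34,0]).x
g=fit(); lo=np.array([-2.63,-.92,.06,-1.3,0,-3.02]); hi=np.array([2.63,2.1,2.66,4.44,2.69,3.02])
def ik(pos,rot,q0):
    def f(q):
        x,r=fk(q,g); return np.r_[(x-pos)*10,(r.inv()*rot).as_rotvec()]
    s=least_squares(f,np.clip(q0,lo+.01,hi-.01),bounds=(lo,hi)); return s.x,np.abs(s.fun).max()
E
python3 - <<'E'
from ik import *
print(g, max(np.abs(fk(q,g)[0]-x).max() for q,x in D))
for q,rv in ((D[0][0],[-3.0736,-.6436,0]),(D[5][0],[-2.769,1.014,.111])):
    print((fk(q,g)[1].inv()*R.from_rotvec(rv)).as_rotvec())
E
```

```text
[0.56807883 0.49238988 0.30073439 0.00154055 0.35065267 0.05828052] 0.00164564970903543
[-3.76140872e-06  2.69785514e-04 -3.14035193e-05]
[ 0.0002464  -0.00087974  0.00023782]
```

```bash
cat >> ik.py <<'E'
def tool(c,a,flip=0): # closing line yaw c, tool tilt a about it from down (+ = tool points to c+90deg); flip half turn
    return R.from_rotvec(a*np.array([np.cos(c),np.sin(c),0]))*down(c+np.pi/2+flip*np.pi)
GP=.025
def tcp(gp,rot): return np.array(gp)+GP*rot.as_matrix()[:,2]
POT=[.5137,.0293]; BOWL=[.5665,-.342]; MAT=[.4904,.333]
E
python3 - <<'E'
from ik import *
d=np.radians
for flip in (0,1):
  for c in (-30,-15,0,15,30):
    for al in (40,45):
      rot=tool(d(c),-d(al),flip); q,e=ik(tcp(POT+[.112],rot),rot,[.4,.4,1.8,-.9,1,1])
      print("grasp",flip,c,al,q.round(2),round(e,4))
  for c in (-45,-30,-15,0,15):
    rot0=tool(d(c),d(75),flip); out=[]
    q=[-.8,.6,1.6,1.2,1.3,0]
    q,e=ik(tcp([.5665,-.315,.155],rot0),rot0,q); wc=tcp([.5665,-.315,.155],rot0)-.35*rot0.as_matrix()[:,2]
    print("pour",flip,c,q.round(2),round(e,4),"wrist",wc.round(2))
  for c in (-30,0,30,60):
    rot=tool(d(c),-d(45),flip); q,e=ik(tcp(MAT+[.055],rot),rot,[.9,.4,1.8,-.9,1,1]); print("mat",flip,c,q.round(2),round(e,4))
E
```

```text
grasp 0 -30 40 [ 0.33  0.65  1.7  -0.45  1.37  1.08] 0.0
grasp 0 -30 45 [ 0.35  0.7   1.67 -0.48  1.44  1.1 ] 0.0
grasp 0 -15 40 [ 0.39  0.61  1.8  -0.57  1.26  0.98] 0.0
grasp 0 -15 45 [ 0.41  0.65  1.77 -0.61  1.33  1.01] 0.0
grasp 0 0 40 [ 0.43  0.56  1.9  -0.7   1.13  0.89] 0.0
grasp 0 0 45 [ 0.47  0.6   1.89 -0.75  1.19  0.95] 0.0
grasp 0 15 40 [ 0.47  0.51  2.02 -0.85  0.99  0.83] 0.0
grasp 0 15 45 [ 0.51  0.55  2.01 -0.91  1.05  0.91] 0.0
grasp 0 30 40 [ 0.48  0.45  2.13 -1.04  0.84  0.79] 0.0
grasp 0 30 45 [ 0.52  0.49  2.14 -1.12  0.9   0.9 ] 0.0
pour 0 -45 [-1.    0.83  1.74  1.25  1.47 -1.01] 0.0 wrist [ 0.34 -0.54  0.24]
pour 0 -30 [-0.96  0.9   1.55  1.07  1.63 -0.95] 0.0 wrist [ 0.41 -0.59  0.24]
pour 0 -15 [-0.91  0.97  1.36  0.92  1.81 -0.93] 0.0 wrist [ 0.49 -0.62  0.24]
pour 0 0 [-0.84  1.04  1.18  0.79  1.99 -0.95] 0.0 wrist [ 0.57 -0.63  0.24]
pour 0 15 [-0.76  1.11  1.02  0.65  2.16 -1.01] 0.0 wrist [ 0.65 -0.62  0.24]
mat 0 -30 [ 0.72  0.93  1.31 -0.23  1.65  1.32] 0.0
mat 0 0 [ 0.85  0.86  1.48 -0.49  1.46  1.08] 0.0
mat 0 30 [ 0.96  0.77  1.72 -0.77  1.18  0.9
[... 541 characters left out ...]
22  0.34  2.08 -0.48  0.67  3.02] 0.3821
grasp 1 30 45 [ 0.23  0.34  2.08 -0.52  0.67  3.02] 0.4485
pour 1 -45 [-1.    0.83  1.74  1.25  1.47  2.13] 0.0 wrist [ 0.34 -0.54  0.24]
pour 1 -30 [-0.96  0.9   1.55  1.07  1.63  2.19] 0.0 wrist [ 0.41 -0.59  0.24]
pour 1 -15 [-0.91  0.97  1.36  0.92  1.81  2.21] 0.0 wrist [ 0.49 -0.62  0.24]
pour 1 0 [-0.84  1.04  1.18  0.79  1.99  2.19] 0.0 wrist [ 0.57 -0.63  0.24]
pour 1 15 [-0.76  1.11  1.02  0.65  2.16  2.13] 0.0 wrist [ 0.65 -0.62  0.24]
mat 1 -30 [ 0.72  0.93  1.31 -0.23  1.65 -1.82] 0.0
mat 1 0 [ 0.85  0.86  1.48 -0.49  1.46 -2.07] 0.0
mat 1 30 [ 0.67  0.59  1.77 -0.24  0.9   3.02] 0.5872
mat 1 60 [ 0.75  0.54  1.91 -0.52  0.67  3.02] 0.458
```

Emit:
carry_out --rows '[[[0,0,0,-0.75,0.66,0,-1],[0,0,0,-0.75,0.66,0,-1],[0,0,0.1,0,0,-0.95,-1],[0,0,0.1,0,0,-0.95,-1],[0,0,0.1,0,0,-0.95,-1],[0,0,0.1,0,0,-0.95,-1],[0,0,0.1,0,0,-0.95,-1],[0,0,0.1,0,0,-0.95,-1],[0,0,0.1,0,0,-0.95,-1],[0,0,0.1,0,0,-0.95,-1],[0,0,0.1,0,0,-0.95,-1],[0,0,0.1,0,0,-0.95,-1],[0,0,0.1,0,0,-0.95,-1],[0,0,0.1,0,0,-0.95,-1],[0,0,0.1,0,0,-0.95,-1],[0,0,0.1,0,0,-0.95,-1],[0,0,0.1,0,0,-0.95,-1],[0,0,0.1,0,0,-0.95,-1],[0,0,0.1,0,0,-0.95,-1],[0,0,0.1,0,0,-0.95,-1]]]'

```text
time: 10.15
tcp_pos: [0.5144, 0.029, 0.1544]
eef_rot: [2.745, 1.525, -0.003]
contact_force: [0.1, 0.4, -2.7]
finger_gap: 0.0678
grasp_force: 112.9
```

Run:
```python
from h import *
plan([.5135,.0285,.115],down(1.39),5)
plan([.5135,.0285,.115],down(1.39),1)
```

```text
5 rows of [-0.004, -0.003, 0.197, -0.0, 0.005, -0.751]
1 rows of [-0.02, -0.014, 0.986, -0.001, 0.023, -3.756]
```

Emit:
carry_out --rows '[[[0,0,0.2,0,0,-0.75,-1],[0,0,0.2,0,0,-0.75,-1],[0,0,0.2,0,0,-0.75,-1],[0,0,0.2,0,0,-0.75,-1],[0,0,0.2,0,0,-0.75,-1],[0,0,0.16,0,0,0,-1],[0,0,0.14,0,0,0,-1],[0,0,0.12,0,0,0,-1],[0,0,0.05,0,0,0,-1],[0,0,0,0,0,0,-1]]]'

```text
time: 10.98
tcp_pos: [0.5149, 0.0289, 0.0966]
eef_rot: [-2.42, -2.004, 0.001]
contact_force: [-0.1, -0.1, -2.3]
finger_gap: 0.0678
grasp_force: 113.0
```

Emit:
carry_out --rows '[[[0,0,0.03,0,0,0,-1],[0,0,0,0,0,0,-1],[0,0,0,0,0,0,0.9],[0,0,0,0,0,0,1],[0,0,0,0,0,0,1],[0,0,0,0,0,0,1],[0,0,0,0,0,0,1],[0,0,0,0,0,0,1],[0,0,-0.4,0,0,0,1],[0,0,-0.8,0,0,0,1],[0,0,-0.8,0,0,0,1],[0,0,-0.8,0,0,0,1],[0,0,-0.8,0,0,0,1],[0,0,-0.3,0,0,0,1],[0,0,0,0,0,0,1]]]'

```text
time: 12.23
tcp_pos: [0.517, 0.0289, 0.2551]
eef_rot: [2.415, 2.003, 0.008]
contact_force: [-0.1, 0.4, 0.3]
finger_gap: 0.0853
grasp_force: 0.0
```

Run:
```python
from ik import *
from plant import readout
o=readout.observe(); print(o['tcp_pos'],o['finger_gap'],o['joint_positions'].round(3))
rot=tool(0,-np.pi/4)
T=tcp([.5145,.029,.114],rot); z=rot.as_matrix()[:,2]
print(T,z); plan(T-.13*z,rot,12); plan(T,rot,7,(T-.13*z,rot))
```

```text
[0.51699614 0.02891708 0.25505131] 0.08532041324491083 [ 0.053  0.158  1.838 -0.     1.139  0.239]
[0.5145     0.01132233 0.09632233] [ 1.66533454e-16 -7.07106781e-01 -7.07106781e-01]
12 rows of [0.198, -0.025, 0.078, -0.056, -0.653, -0.149]
7 rows of [-0.0, -0.0, 0.464, 0.0, 0.0, -0.0]
```

Emit:
carry_out --rows '[[[0.198,-0.025,0.078,-0.056,-0.653,-0.149,1],[0.198,-0.025,0.078,-0.056,-0.653,-0.149,1],[0.198,-0.025,0.078,-0.056,-0.653,-0.149,1],[0.198,-0.025,0.078,-0.056,-0.653,-0.149,1],[0.198,-0.025,0.078,-0.056,-0.653,-0.149,1],[0.198,-0.025,0.078,-0.056,-0.653,-0.149,1],[0.198,-0.025,0.078,-0.056,-0.653,-0.149,1],[0.198,-0.025,0.078,-0.056,-0.653,-0.149,1],[0.198,-0.025,0.078,-0.056,-0.653,-0.149,1],[0.198,-0.025,0.078,-0.056,-0.653,-0.149,1],[0.198,-0.025,0.078,-0.056,-0.653,-0.149,1],[0.198,-0.025,0.078,-0.056,-0.653,-0.149,1],[0,0,0,0,0,0,1],[0,0,0,0,0,0,1]]]'

```text
time: 13.4
tcp_pos: [0.511, 0.1034, 0.1827]
eef_rot: [1.757, 1.767, -0.739]
contact_force: [0.9, -0.0, 0.8]
finger_gap: 0.0855
grasp_force: 0.0
```

Run:
```python
from ik import *
from plant import readout,imaging
o=readout.observe(); print(o['tcp_pos'],o['joint_positions'].round(3))
rot=tool(0,-np.pi/4); T=tcp([.5145,.029,.114],rot); plan(T,rot,1)
out=[]
for n,(a,b,c,d) in (("scene",(130,290,270,430)),("top",(110,240,230,400))):
    s=imaging.snapshot(n); out.append(cv2.resize(np.clip(s["img"][a:b,c:d,::-1]*1.6,0,255).astype(np.uint8),(400,int(400*(b-a)/(d-c))),interpolation=cv2.INTER_CUBIC))
H=max(i.shape[0] for i in out); cv2.imwrite("pics/c4.png",np.hstack([cv2.copyMakeBorder(i,0,H-i.shape[0],0,0,0) for i in out]))
```

```text
[0.51104457 0.10342438 0.1826887 ] [ 0.591  0.514  1.759 -0.633  1.418  0.865]
1 rows of [-0.1, 0.104, 3.154, -0.058, 0.007, 0.08]
```

View pics/c4.png

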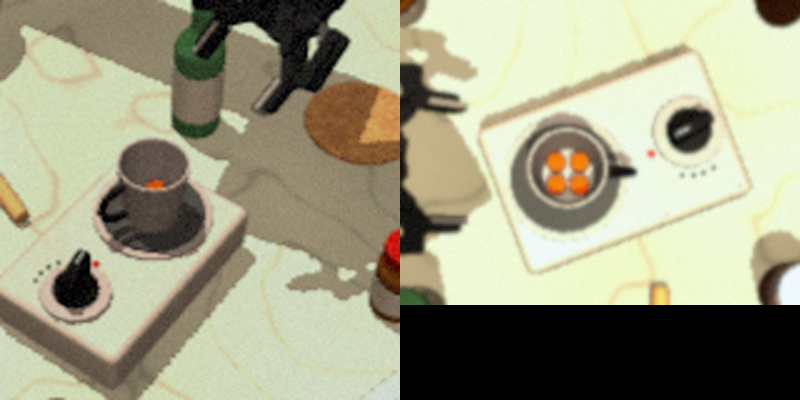

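The pot stands upright on the plate with its handle towards the knob. Its rim is at top pixel (301,180), and the two open fingers straddle it symmetrically.

Run:
```python
from ik import *
rot=tool(0,-np.pi/4); T=tcp([.515,.0265,.114],rot); plan(T,rot,1)
```

```text
1 rows of [-0.109, 0.093, 3.221, -0.048, -0.014, 0.044]
```

Emit:
carry_out --rows '[[[-0.11,0.09,0.2,-0.05,0,0.04,1],[0,0,0.5,0,0,0,1],[0,0,0.5,0,0,0,1],[0,0,0.5,0,0,0,1],[0,0,0.5,0,0,0,1],[0,0,0.4,0,0,0,1],[0,0,0.35,0,0,0,1],[0,0,0.27,0,0,0,1],[0,0,0,0,0,0,1]]]'

```text
time: 14.25
tcp_pos: [0.5149, 0.007, 0.0959]
eef_rot: [1.761, 1.759, -0.731]
contact_force: [-1.0, 0.2, 0.8]
finger_gap: 0.0854
grasp_force: 0.0
```

Emit:
carry_out --rows '[[[0,0,0,0,0,0,0],[0,0,0,0,0,0,-1],[0,0,0,0,0,0,-1],[0,0,0,0,0,0,-1],[0,0,0,0,0,0,-1],[0,0,0,0,0,0,-1],[0,0,0,0,0,0,-1],[0,0,0,0,0,0,-1]]]' --newtons 70

```text
time: 14.92
tcp_pos: [0.5157, 0.0096, 0.0976]
eef_rot: [1.759, 1.76, -0.728]
contact_force: [-3.2, 0.3, 5.1]
finger_gap: 0.0665
grasp_force: 75.7
```

Run:
```python
from ik import *
from plant import readout
o=readout.observe(); m=R.from_rotvec(o['eef_rot']).as_matrix(); print(o['tcp_pos'],o['joint_positions'].round(3),m.round(3).tolist(),'gp',o['tcp_pos']-.025*m[:,2])
rot=R.from_matrix(m); plan(o['tcp_pos']+[0,0,.12],rot,1)
```

```text
[0.51568976 0.00955686 0.09760618] [ 0.452  0.59   1.89  -0.755  1.193  0.935] [[-0.0, 1.0, 0.001], [0.707, 0.001, -0.707], [-0.707, 0.001, -0.707]] gp [0.51565753 0.02724297 0.11527538]
1 rows of [-2.122, 0.003, -2.12, 0.0, -0.0, 0.0]
```

Emit:
carry_out --rows '[[[0,0,0,0,0,0,-1],[-0.1,0,-0.1,0,0,0,-1],[-0.3,0,-0.3,0,0,0,-1],[-0.4,0,-0.4,0,0,0,-1],[-0.4,0,-0.4,0,0,0,-1],[-0.4,0,-0.4,0,0,0,-1],[-0.4,0,-0.4,0,0,0,-1],[-0.1,0,-0.1,0,0,0,-1],[0,0,0,0,0,0,-1]]]' --newtons 95

```text
time: 15.67
tcp_pos: [0.5166, 0.0099, 0.2168]
eef_rot: [1.76, 1.76, -0.723]
contact_force: [0.2, 0.3, -3.6]
finger_gap: 0.066
grasp_force: 105.0
```

Run:
```python
from ik import *
from plant import readout
o=readout.observe(); print(o['tcp_pos'],o['finger_gap'],o['joint_positions'].round(3))
d=np.radians
r1=tool(d(-10),-d(45)); T=tcp([.5665,-.315,.22],r1); q,e=ik(T,r1,o['joint_positions']); print(q.round(2),e)
plan(T,r1,18)
r=tool(d(-10),-d(45)); T2=tcp([.5665,-.315,.16],r1)
for a in range(-45,81,25):
    r=tool(d(-10),d(a)); X=tcp([.5665,-.315,.16],r); q,e=ik(X,r,q); print(a,q.round(2),e)
r2=tool(d(-10),d(75)); plan(tcp([.5665,-.315,.16],r2),r2,24,(T2,r1))
```

```text
[0.51658719 0.00985262 0.2168143 ] 0.06599949097347074 [ 0.452  0.408  1.841 -0.708  1.361  0.776]
[-0.14  0.48  1.76 -0.9   1.13  0.53] 2.220446049250313e-15
18 rows of [-0.318, 0.104, 0.346, 0.071, -0.001, 0.068]
-45 [-0.14  0.57  1.79 -0.94  1.06  0.63] 6.639133687258435e-14
-20 [-0.34  0.47  1.74 -0.44  0.92  0.1 ] 4.267925457490661e-10
5 [-0.55  0.5   1.64  0.09  1.04 -0.42] 2.4980018054066022e-15
30 [-0.72  0.63  1.52  0.46  1.31 -0.74] 2.7755575615628914e-15
55 [-0.84  0.82  1.39  0.7   1.63 -0.89] 1.11133768854188e-10
80 [-0.89  1.03  1.28  0.92  1.94 -0.93] 2.1619539491979364e-11
24 rows of [0.054, -0.0, -0.002, 0.0, 0.873, 0.0]
```

Emit:
carry_out --rows '[[[-0.318,0.104,0.346,0.071,0,0.068,-1],[-0.318,0.104,0.346,0.071,0,0.068,-1],[-0.318,0.104,0.346,0.071,0,0.068,-1],[-0.318,0.104,0.346,0.071,0,0.068,-1],[-0.318,0.104,0.346,0.071,0,0.068,-1],[-0.318,0.104,0.346,0.071,0,0.068,-1],[-0.318,0.104,0.346,0.071,0,0.068,-1],[-0.318,0.104,0.346,0.071,0,0.068,-1],[-0.318,0.104,0.346,0.071,0,0.068,-1],[-0.318,0.104,0.346,0.071,0,0.068,-1],[-0.318,0.104,0.346,0.071,0,0.068,-1],[-0.318,0.104,0.346,0.071,0,0.068,-1],[-0.318,0.104,0.346,0.071,0,0.068,-1],[-0.318,0.104,0.346,0.071,0,0.068,-1],[-0.318,0.104,0.346,0.071,0,0.068,-1],[-0.318,0.104,0.346,0.071,0,0.068,-1],[-0.318,0.104,0.346,0.071,0,0.068,-1],[-0.318,0.104,0.346,0.071,0,0.068,-1],[0,0,0,0,0,0,-1]]]'

```text
time: 17.25
tcp_pos: [0.5613, -0.3359, 0.199]
eef_rot: [1.934, 1.621, -0.807]
contact_force: [-1.0, 0.3, -1.5]
finger_gap: 0.0655
grasp_force: 105.3
```

Run:
```python
from ik import *
d=np.radians
r1=tool(d(-10),-d(45)); plan(tcp([.5665,-.315,.16],r1),r1,4)
```

```text
4 rows of [0.267, 0.01, 0.233, -0.017, 0.0, 0.004]
```

Emit:
carry_out --rows '[[[0.267,0.01,0.233,-0.017,0,0,-1],[0.267,0.01,0.233,-0.017,0,0,-1],[0.267,0.01,0.233,-0.017,0,0,-1],[0.267,0.01,0.233,-0.017,0,0,-1],[0.054,0,0,0,0.873,0,-1],[0.054,0,0,0,0.873,0,-1],[0.054,0,0,0,0.873,0,-1],[0.054,0,0,0,0.873,0,-1],[0.054,0,0,0,0.873,0,-1],[0.054,0,0,0,0.873,0,-1],[0.054,0,0,0,0.873,0,-1],[0.054,0,0,0,0.873,0,-1],[0.054,0,0,0,0.873,0,-1],[0.054,0,0,0,0.873,0,-1]]]'

```text
time: 18.42
tcp_pos: [0.5673, -0.3096, 0.1348]
eef_rot: [-2.356, -1.984, -0.108]
contact_force: [0.2, 0.4, -2.8]
finger_gap: 0.0657
grasp_force: 105.8
```

Run:
```python
from ik import *
from plant import readout
o=readout.observe(); print(o['joint_positions'].round(3))
d=np.radians
r2=tool(d(-10),d(75)); plan(tcp([.5665,-.315,.15],r2),r2,14)
```

```text
[-0.547  0.501  1.64   0.099  1.037 -0.428]
14 rows of [0.038, 0.0, 0.009, -0.002, 0.869, 0.002]
```

Emit:
carry_out --rows '[[[0.038,0,0.009,0,0.87,0,-1],[0.038,0,0.009,0,0.87,0,-1],[0.038,0,0.009,0,0.87,0,-1],[0.038,0,0.009,0,0.87,0,-1],[0.038,0,0.009,0,0.87,0,-1],[0.038,0,0.009,0,0.87,0,-1],[0.038,0,0.009,0,0.87,0,-1],[0.038,0,0.009,0,0.87,0,-1],[0.038,0,0.009,0,0.87,0,-1],[0.038,0,0.009,0,0.87,0,-1],[0.038,0,0.009,0,0.87,0,-1],[0.038,0,0.009,0,0.87,0,-1],[0.038,0,0.009,0,0.87,0,-1],[0.038,0,0.009,0,0.87,0,-1],[0,0,0,0,0,0,-1],[0,0,0,0,0,0,-1],[0,0,0,0,0,0,-1],[0,0,0,0,0,0,-1],[0,0,0,0,0,0,-1],[0,0,0,0,0,0,-1]]]'

```text
time: 20.08
tcp_pos: [0.5711, -0.2925, 0.1458]
eef_rot: [-1.544, -1.303, -1.181]
contact_force: [-0.2, 0.4, -2.6]
finger_gap: 0.066
grasp_force: 105.6
```

Run:
```python
from ik import *
from plant import readout,imaging
o=readout.observe(); print(o['tcp_pos'],R.from_rotvec(o['eef_rot']).as_matrix()[:,2],o['joint_positions'].round(3))
out=[]
for n,(a,b,c,d) in (("scene",(230,360,120,280)),("top",(80,210,390,550))):
    s=imaging.snapshot(n); out.append(cv2.resize(np.clip(s["img"][a:b,c:d,::-1]*1.6,0,255).astype(np.uint8),(400,325),interpolation=cv2.INTER_CUBIC))
cv2.imwrite("pics/c5.png",np.hstack(out))
```

```text
[ 0.57112907 -0.29248897  0.14582803] [ 0.16458461  0.95026541 -0.26440039] [-0.878  0.985  1.311  0.874  1.868 -0.936]
```

View pics/c5.png

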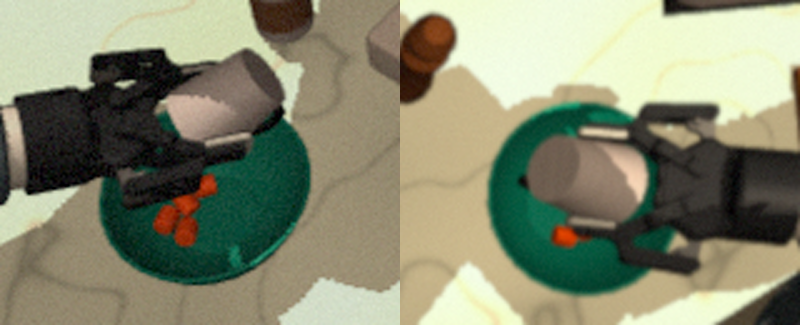

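The left view shows all four chunks in the bowl, at crop (208,184), (187,204), (167,218) and (186,232). The pot is tipped and empty, and the bowl hasn't moved. Next I'll turn the pot upright while lifting.

Run:
```python
from ik import *
d=np.radians
r1=tool(d(-10),-d(45)); A=tcp([.56,-.30,.25],r1); plan(A,r1,24)
r2=tool(d(10),-d(45)); B=tcp([.4904,.333,.2],r2); plan(B,r2,30,(A,r1))
q=[-.88,.985,1.31,.87,1.87,-.94]
from plant import readout
o=readout.observe(); S0=R.from_rotvec(o['eef_rot'])
def interp(a,ra,b,rb,n):
    M=lambda p,r:np.block([[r.as_matrix(),np.array(p)[:,None]],[np.zeros(3),1]])
    x=np.real(fmp(np.linalg.inv(M(a,ra))@M(b,rb),1/n)); T=M(a,ra); o=[]
    for i in range(n): T=T@x; o.append((T[:3,3],R.from_matrix(T[:3,:3])))
    return o
last=np.array(q)
for seg in (interp(o['tcp_pos'],S0,A,r1,24),interp(A,r1,B,r2,30)):
    mx=0
    for i,(x,r) in enumerate(seg):
        q2,e=ik(x,r,last); mx=max(mx,np.abs(q2-last).max()); last=q2
        if i%6==5: print(i,(x-.025*r.as_matrix()[:,2]).round(3),q2.round(2),round(e,4))
    print("max dq",mx)
```

```text
24 rows of [0.0, -0.01, -0.114, 0.001, -0.871, 0.002]
30 rows of [0.404, -0.056, -0.345, -0.082, 0.0, -0.082]
5 [ 0.561 -0.333  0.176] [-0.82  0.73  1.41  0.6   1.54 -0.84] 0.0
11 [ 0.559 -0.336  0.205] [-0.66  0.5   1.54  0.24  1.23 -0.58] 0.0
17 [ 0.558 -0.324  0.232] [-0.4   0.38  1.67 -0.3   1.05 -0.08] 0.0
23 [ 0.56 -0.3   0.25] [-0.12  0.43  1.76 -0.87  1.18  0.5 ] 0.0
max dq 0.10383925148448053
5 [ 0.564 -0.172  0.24 ] [ 0.1   0.43  1.8  -0.82  1.24  0.61] 0.0
11 [ 0.559 -0.044  0.23 ] [ 0.32  0.45  1.8  -0.76  1.32  0.71] 0.0
17 [0.545 0.083 0.22 ] [ 0.53  0.49  1.74 -0.68  1.39  0.79] 0.0
23 [0.522 0.209 0.21 ] [ 0.72  0.56  1.65 -0.62  1.47  0.85] 0.0
29 [0.49  0.333 0.2  ] [ 0.89  0.65  1.52 -0.56  1.56  0.9 ] 0.0
max dq 0.03691340763817835
```

Emit:
carry_out --rows '[[[0,0,-0.114,0,-0.87,0,-1],[0,0,-0.114,0,-0.87,0,-1],[0,0,-0.114,0,-0.87,0,-1],[0,0,-0.114,0,-0.87,0,-1],[0,0,-0.114,0,-0.87,0,-1],[0,0,-0.114,0,-0.87,0,-1],[0,0,-0.114,0,-0.87,0,-1],[0,0,-0.114,0,-0.87,0,-1],[0,0,-0.114,0,-0.87,0,-1],[0,0,-0.114,0,-0.87,0,-1],[0,0,-0.114,0,-0.87,0,-1],[0,0,-0.114,0,-0.87,0,-1],[0,0,-0.114,0,-0.87,0,-1],[0,0,-0.114,0,-0.87,0,-1],[0,0,-0.114,0,-0.87,0,-1],[0,0,-0.114,0,-0.87,0,-1],[0,0,-0.114,0,-0.87,0,-1],[0,0,-0.114,0,-0.87,0,-1],[0,0,-0.114,0,-0.87,0,-1],[0,0,-0.114,0,-0.87,0,-1]]]'

```text
time: 21.85
tcp_pos: [0.5644, -0.3286, 0.2174]
eef_rot: [2.157, 1.813, -0.477]
contact_force: [-0.8, 0.3, -2.1]
finger_gap: 0.0663
grasp_force: 105.7
```

Emit:
carry_out --rows '[[[0,0,-0.114,0,-0.87,0,-1],[0,0,-0.114,0,-0.87,0,-1],[0,0,-0.114,0,-0.87,0,-1],[0,0,-0.114,0,-0.87,0,-1],[0.404,-0.056,-0.345,-0.082,0,-0.082,-1],[0.404,-0.056,-0.345,-0.082,0,-0.082,-1],[0.404,-0.056,-0.345,-0.082,0,-0.082,-1],[0.404,-0.056,-0.345,-0.082,0,-0.082,-1],[0.404,-0.056,-0.345,-0.082,0,-0.082,-1],[0.404,-0.056,-0.345,-0.082,0,-0.082,-1],[0.404,-0.056,-0.345,-0.082,0,-0.082,-1],[0.404,-0.056,-0.345,-0.082,0,-0.082,-1],[0.404,-0.056,-0.345,-0.082,0,-0.082,-1],[0.404,-0.056,-0.345,-0.082,0,-0.082,-1],[0.404,-0.056,-0.345,-0.082,0,-0.082,-1],[0.404,-0.056,-0.345,-0.082,0,-0.082,-1],[0.404,-0.056,-0.345,-0.082,0,-0.082,-1],[0.404,-0.056,-0.345,-0.082,0,-0.082,-1],[0.404,-0.056,-0.345,-0.082,0,-0.082,-1],[0.404,-0.056,-0.345,-0.082,0,-0.082,-1]]]'

```text
time: 23.52
tcp_pos: [0.5584, 0.0222, 0.2056]
eef_rot: [1.748, 1.772, -0.718]
contact_force: [0.6, -0.2, -2.4]
finger_gap: 0.0661
grasp_force: 105.8
```

Run:
```python
from ik import *
d=np.radians
r2=tool(d(10),-d(45)); plan(tcp([.4904,.333,.18],r2),r2,14)
```

```text
14 rows of [0.432, -0.069, -0.321, -0.08, -0.002, -0.082]
```

Emit:
carry_out --rows '[[[0.432,-0.069,-0.321,-0.08,0,-0.082,-1],[0.432,-0.069,-0.321,-0.08,0,-0.082,-1],[0.432,-0.069,-0.321,-0.08,0,-0.082,-1],[0.432,-0.069,-0.321,-0.08,0,-0.082,-1],[0.432,-0.069,-0.321,-0.08,0,-0.082,-1],[0.432,-0.069,-0.321,-0.08,0,-0.082,-1],[0.432,-0.069,-0.321,-0.08,0,-0.082,-1],[0.432,-0.069,-0.321,-0.08,0,-0.082,-1],[0.432,-0.069,-0.321,-0.08,0,-0.082,-1],[0.432,-0.069,-0.321,-0.08,0,-0.082,-1],[0.432,-0.069,-0.321,-0.08,0,-0.082,-1],[0.432,-0.069,-0.321,-0.08,0,-0.082,-1],[0.432,-0.069,-0.321,-0.08,0,-0.082,-1],[0.432,-0.069,-0.321,-0.08,0,-0.082,-1],[0,0,0,0,0,0,-1],[0,0,0,0,0,0,-1]]]'

```text
time: 24.85
tcp_pos: [0.4936, 0.3153, 0.1621]
eef_rot: [1.582, 1.888, -0.653]
contact_force: [0.7, -1.3, -2.5]
finger_gap: 0.0661
grasp_force: 106.0
```

Run:
```python
from ik import *
from plant import readout,imaging
d=np.radians
o=readout.observe(); m=R.from_rotvec(o['eef_rot']).as_matrix(); gp=o['tcp_pos']-.025*m[:,2]; print('gp',gp)
r2=tool(d(10),-d(45)); plan(tcp([.4904,.333,.06],r2),r2,1)
out=[]
for n,(a,b,c,e) in (("scene",(90,220,340,500)),("top",(120,250,110,270))):
    s=imaging.snapshot(n); 
    # expected pot outline
    im=cv2.resize(np.clip(s["img"][a:b,c:e,::-1]*1.6,0,255).astype(np.uint8),(400,325),interpolation=cv2.INTER_CUBIC)
    for rr,hh in ((.027,-.0493),(.0355,.0207)):
        P=np.array([(p(s,gp+[rr*np.cos(t),rr*np.sin(t),hh])-[c,a])*2.5 for t in np.linspace(0,6.28,60)]); cv2.polylines(im,[P.astype(np.int32)],True,(0,0,255))
    out.append(im)
cv2.imwrite("pics/c6.png",np.hstack(out))
```

```text
gp [0.49052707 0.33263131 0.17982096]
1 rows of [2.117, -0.002, 2.117, 0.008, -0.029, 0.009]
```

View pics/c6.png

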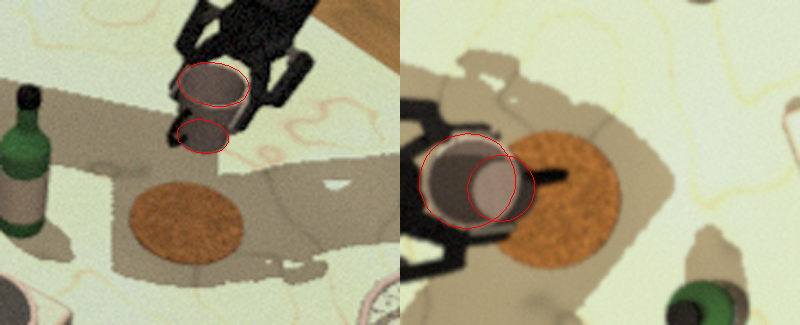

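The predicted pot outlines, rim near crop (213,85) in the scene half, match the picture. The pot is empty, upright and over the mat centre, so I'll lower it.

Emit:
carry_out --rows '[[[0.35,0,0.35,0,0,0,-1],[0.4,0,0.4,0,0,0,-1],[0.4,0,0.4,0,0,0,-1],[0.4,0,0.4,0,0,0,-1],[0.3,0,0.3,0,0,0,-1],[0.2,0,0.2,0,0,0,-1],[0.07,0,0.07,0,0,0,-1],[0.03,0,0.03,0,0,0,-1],[0,0,0,0,0,0,-1]]]'

```text
time: 25.7
tcp_pos: [0.4945, 0.3147, 0.041]
eef_rot: [1.584, 1.886, -0.653]
contact_force: [0.0, -0.1, -1.3]
finger_gap: 0.066
grasp_force: 105.9
```

Emit:
carry_out --rows '[[[0.025,0,0.025,0,0,0,-1],[0.02,0,0.02,0,0,0,-1],[0.01,0,0.01,0,0,0,-1],[0,0,0,0,0,0,-1],[0,0,0,0,0,0,-1]]]'

```text
time: 26.12
tcp_pos: [0.4943, 0.3149, 0.0378]
eef_rot: [1.583, 1.887, -0.653]
contact_force: [-0.6, 0.7, -0.2]
finger_gap: 0.0659
grasp_force: 105.8
```

Emit:
carry_out --rows '[[[0.015,0,0.015,0,0,0,-1],[0.01,0,0.01,0,0,0,-1],[0,0,0,0,0,0,-1],[0,0,0,0,0,0,-1]]]'

```text
time: 26.45
tcp_pos: [0.4943, 0.315, 0.0377]
eef_rot: [1.583, 1.885, -0.653]
contact_force: [-3.4, 2.3, 9.8]
finger_gap: 0.066
grasp_force: 105.8
```

Contact with the mat is confirmed. I'll open and back out along the tool axis.

Emit:
carry_out --rows '[[[0,0,0,0,0,0,0.9],[0,0,0,0,0,0,1],[0,0,0,0,0,0,1],[0,0,0,0,0,0,1],[0,0,0,0,0,0,1],[0,0,0,0,0,0,1],[0,0,-0.3,0,0,0,1],[0,0,-0.5,0,0,0,1],[0,0,-0.5,0,0,0,1],[0,0,-0.6,0,0,0,1],[0,0,-0.6,0,0,0,1],[0,0,-0.6,0,0,0,1],[0,0,-0.4,0,0,0,1],[0,0,0,0,0,0,1],[0,0,0,0,0,0,1],[0,0,0,0,0,0,1]]]'

```text
time: 27.78
tcp_pos: [0.4766, 0.4112, 0.1346]
eef_rot: [1.583, 1.887, -0.655]
contact_force: [-0.8, -1.0, 0.8]
finger_gap: 0.0857
grasp_force: 0.0
```

Run:
```python
from ik import *
from plant import readout,imaging
o=readout.observe(); print(o['tcp_pos'],o['contact_force'])
s=imaging.snapshot("scene"); im=np.clip(s["img"][120:360,140:460,::-1]*1.6,0,255).astype(np.uint8)
im=cv2.resize(im,(800,600),interpolation=cv2.INTER_CUBIC)
for rr,hh in ((.027,.006),(.0355,.076)):
    P=np.array([(p(s,[.4905+rr*np.cos(t),.333+rr*np.sin(t),hh])-[140,120])*2.5 for t in np.linspace(0,6.28,60)]); cv2.polylines(im,[P.astype(np.int32)],True,(0,0,255))
cv2.imwrite("pics/c7.png",im)
```

```text
[0.47664753 0.41124781 0.13459745] [-0.84924781 -0.96839018  0.79846448]
```

View pics/c7.png

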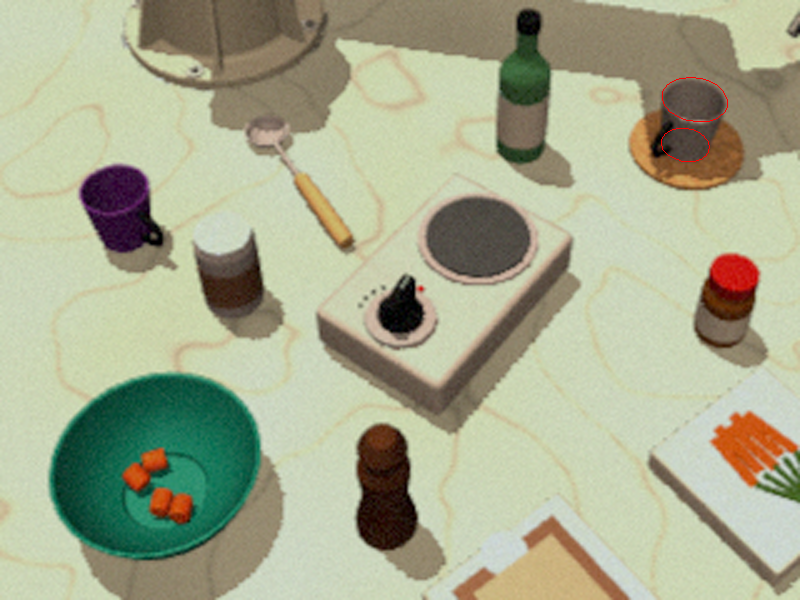

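The pot is upright on the mat, with its rim at (693,100) on the predicted outline. Four chunks lie in the bowl around (158,483), the knob points at the dot, and nothing else has moved.

```bash
python3 -c "
from plant import arm
print(arm.close_job())"
```

```text
the job is handed in; nothing more can be done
None
```

I handed the job in at about 28 s: in the last picture the knob points at the red dot, all four carrot chunks lie in the bowl, the empty pot stands upright on the cork mat, and nothing else has moved.

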